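# Index the walnut dispenser wheel and open its drawer

## Robot

A 7-joint arm with a two-finger parallel gripper is mounted at the origin on the work surface. World frame = base frame: x ahead of the robot, y to its left, z up, the work surface at z = 0. Lengths are in m, angles in rad, forces in N, time in s.
With the tool pointing down it reaches from about 0.35 to 0.9 m from the base axis. Payload 8.1 kg.
Tool frame: the origin (TCP) lies at the centre of the arm's flange, where the gripper is bolted on; the fingertips stand 178 mm ahead of it and the grasp point (between the pads) lies 159 mm ahead of it; x points along the fingers, z is the direction in which the jaws open and shut, and the axes are right-handed (so a half turn about x gives the same grasp; the last joint's range is limited). The gripper opens to 92 mm and grips with 3 to 60 N. Pads are 19 mm wide; open, the fingers measure 130 mm over their backs; the gripper's body (75 mm by 190 mm) begins 47 mm behind the grasp point.
Start: joints at [-1.356, 0.434, 0.025, 1.573, -0.012, 1.134, -0.075], TCP at [0.195, 0.594, 0.405] pointing down, gripper open.
Joint ranges: [-2.62, 2.62], [-0.44, 2.09], [-1.27, 1.32], [0.08, 2.57], [-1.32, 4.46], [0.12, 2], [-2.74, 2.74]. Speed limits (rad/s): [2.22, 2.22, 3.01, 3.01, 3.14, 3.14, 3.14].

## Interface

Orientations are given as a rotation vector (axis times angle).
In Python, from cell import arm, get_image, search_frame, pinpoint gives the robot as it stands.
- The arm moves only by the tool arm_command, never from a script. Its argument "motion" is a list of rows, each a list of 7 numbers: the finger opening in mm, from 0 to 91.8, then the shift along the tool's x, y, z in mm, then the turn, a rotation vector about the tool's x, y, z in degrees. In form: [[fingers, x, y, z, ax, ay, az], ...]. A call has 1 to 5 rows; each row shifts and turns the commanded pose from where the row before left it, along the tool's axes as they then stand; what a row does not reach is not made up. A row lasts 1/8 s, in which the tool goes at most 62.5 mm and 10.7 degrees, less where a joint would pass 70% of its speed; a pose out of reach is approached as far as the arm can. A call with a gripper value outside its range is refused whole. The fingers move at their own pace and stop on an object; "newtons" is the grip in N (left out, the last holds). Time passes only in rows, so rows that do not move let the fingers close. It gives the time, the measured TCP pose, the force and the opening at its end, in the units of the state.
- arm.observe(): the state, without advancing time (a new reading comes with each control period).
- get_image(name): name is "side" or "top" or "wrist"; returns a dict with "frame" (420x560x3 uint8, red, green, blue), "range_z" (420x560 float32, m along the optical axis (not along the pixel's ray), 0 where there is no reading), "K" (3x3 intrinsics, pixels), "origin" and "rotation" of the camera in the world; the wrist camera has in their place "tool_from_camera" (4x4, takes a point from camera to tool coordinates, whose origin is the TCP and whose axes are the tool frame's). Camera axes: x right, y down, z forward; pixel columns grow to the right and rows downward; lengths in m; the calibration is good to about 2 mm. The wrist camera is an equidistant fisheye: a pixel r from the principal point sees the ray r / f radians off the axis. A picture is of the moment at which its call begins: read the wrist's pose just before it.
- arm.sign_off(): hands the job in, once; it reports no verdict.
Trained networks look in the newest picture that a camera, given by its name, has taken for a name from the list of things; names that differ only in an ending like _2 or _b are one class to them, and where a whole thing is asked for, a point or a joint stands for the part that bears it (a point fixed in the world has none). Each returns a list of dicts, best first, with "p" (0 to 1); they miss things now and then, are a little off and sometimes report something else, mostly with a low value. They report only what shows in the picture. A call takes as long as a camera call.
- search_frame(camera, target): "point" ([x, y, z] in m, in world coordinates, good to about 4 mm: the middle of the surface that is visible of it).
- pinpoint(camera, target): "point" ([x, y, z] in m, in world coordinates, good to about 4 mm: a listed point, or the origin of a listed thing).
The state is a dict: "clock": time; "joints": joint angles; "dq": joint speeds; "joint_efforts": joint torques, N m; "position": TCP position; "ee_rot": TCP orientation; "force": force on the tool from outside, world axes, zero at the start; "ft_torque": the same for the moment, N m; "width": opening from 0.0 (shut) to 1.0 (fully open).
Only numpy, scipy, OpenCV 4.12 (cv2) and the standard library are available. Lean on these libraries where they do the work, as an engineer would, in place of code of your own. Each camera call takes 0.05 s, during which the arm holds its last target. There are 200 camera calls.

## Task

Turn the compartment wheel on top of the walnut dispenser by its red crank peg until the compartment holding the two walnuts clicks into its stop over the chute on the drawer side, while the drawer is still shut, so that both walnuts drop into the drawer. Then pull the drawer fully out to its stop by its handle and let go, leaving the wheel in its click stop and the jars and tins where they stand.

Things in the scene. Friction and masses are not known exactly. Their poses are not given: they have to be found in the camera images.
- chest: Plywood dispenser chest fixed to the table, 90 mm high. Origin on the table straight below the wheel's axis; x horizontal, pointing away from the drawer front (the drawer opens towards -x), z up. It reaches from x = -190 to 160 mm and y = -120 to 120 mm in its own frame. A steel detent housing (top at z = 116 mm, below the wheel's top) stands on it at x = 132 to 158 mm, |y| < 22 mm.
- chute (a point): Centre of the 70 mm (x) by 84 mm (y) chute hole in the chest's top, at (-70, 0, 90) mm in the chest's frame, between the wheel's axis and the drawer front, partly hidden under the wheel; a yellow bar on the chest's top points to it from the drawer side.
- wheel (a joint): Angle (rad) the wheel has turned since the start, positive counter-clockwise from above; turns freely either way, about 1 N at the peg, and stays where left. One click stop, where the crank points along the chest's +x (pocket over chute): within 10 degrees a spring ball climbs a stud (5 to 10 N at the peg), within 3 degrees it pulls the wheel in and holds it. Pushing on past it takes as much.
- pocket (a point): Centre of the wheel's loaded compartment (between the two yellow dividers), 70 mm from the axis, at the chest top's height (z = 90 mm), straight across the axis from the crank. The wheel is a grey bottomless ring, 220 mm in diameter, 34 mm high (rim top at z = 124 mm), with six compartments; the walnuts roll along the chest's top as it turns.
- crank_peg (a point): Point on the axis of the red upright crank peg, 80 mm from the wheel's axis, 152 mm above the table. The peg is 16 mm in diameter and stands from z = 130 mm to z = 174 mm at the end of a flat steel arm 20 mm wide (its top at z = 130 mm), fixed to the wheel.
- drawer (a joint): How far the drawer is pulled out, m: 0 shut, 0.13 at its stop. It slides towards the chest's -x and needs about 2 N; it stays where it is left.
- drawer_handle (a point): Middle of the drawer's steel bar handle, 60 mm above the table; the bar is 120 mm long along the chest's y, 11 mm thick, stands 35 mm off the drawer front and is free from above; it moves with the drawer.
- drawer_floor (a point): Centre of the drawer's inner floor, 16 mm above the table; inside it is 319 mm (chest x) by 196 mm (chest y), walls 56 mm high; axes as the chest's.
- walnut1: Walnut, a 28 mm brown ball, 15 g; origin at its centre. Starts in the loaded compartment.
- walnut2: The second walnut, the same.
- jam: Loose amber jam jar with a red lid, 66 mm wide, 100 mm high, a bystander beside the chest; origin under its centre.
- pickles: Loose green pickle jar with a yellow lid, 70 mm wide, 120 mm high, a bystander beside the chest; origin under its centre.
- tin: Loose steel food can, 74 mm wide, 110 mm high, a bystander beside the chest; origin under its centre.
- lid_tin: Small loose brass tin, 42 mm wide, 26 mm high, on the chest's top near its corner x = 133 mm, y = 92 mm, a bystander; origin under its centre.

How it is judged:
On the way, in this order (a step that is already met when the one before it is completed fails the run):
1. the wheel is in its click stop over the chute and both walnuts lie in the drawer, which is still shut (within 20 mm) (horizontal distance between pocket and chute below 0.005 m and height (world z) of each of walnut1, walnut2 below 0.06 m and value of joint drawer below 0.02 m), for 0.2 s.
2. the drawer is pulled out at least 115 of its 130 mm (value of joint drawer above 0.115 m), for 0.2 s.
At the end, for the whole second after the job is handed in: The wheel rests in its click stop with the loaded compartment within 5 mm of the chute, both walnuts lie in the drawer, and the drawer stands open by at least 115 mm of its 130 mm (horizontal distance between pocket and chute below 0.005 m and velocity of joint wheel between -0.1 and 0.1 rad/s and value of joint drawer above 0.115 m and height (world z) of each of walnut1, walnut2 below 0.06 m and x of walnut1 in the frame of drawer_floor between -0.165 and 0.165 m and y of walnut1 in the frame of drawer_floor between -0.1 and 0.1 m and x of walnut2 in the frame of drawer_floor between -0.165 and 0.165 m and y of walnut2 in the frame of drawer_floor between -0.1 and 0.1 m); the robot touches nothing.
It fails at once if a jar or tin is shifted by more than 30 mm or knocked over (distance of any of jam, pickles, tin, lid_tin from where it was at the start of the episode above 0.03 m or angle between any of jam, pickles, tin, lid_tin's own z axis and vertical above 0.7 rad).
It also fails if it takes over 64 s, if anything falls off the work surface, if the arm or the gripper's body presses on something with over 40 N, if the wrist force passes 120 N, or if a joint passes its speed limit or range.

## Working session

There is one attempt and no reset: what is moved stays moved. The work goes in short steps, Python scripts to look and compute and a tool call to move; the robot and the scene stay as the last step left them, time stands still between calls to the robot, and variables do not carry over. Pictures are saved under pics/ and viewed, about 8 in all and at most 12, crops included, and the job is handed in when it is done.

Besides the shell and the picture viewer there is one more tool, called after "Request:" by a JSON object that holds its "method" and its "body", one argument or row to a line. arm_command: Moves the arm, as the interface text tells. Its arguments: {"type":"object","properties":{"motion":{"type":"array"},"newtons":{"type":"number"}},"required":["motion"]}

```bash
ls; mkdir -p pics
python3 - <<'E'
from cell import arm,get_image,search_frame,pinpoint
import cv2,numpy as np
s=arm.observe();print({k:np.round(v,3).tolist() for k,v in s.items()})
ims=[]
for c in("top","side"):
    i=get_image(c);ims.append(i["frame"]);print(c,np.round(i["origin"],3),np.round(i["rotation"],3).tolist(),i["K"].tolist())
    for t in["chest","chute","pocket","crank_peg","drawer_handle","drawer_floor","jam","pickles","tin","lid_tin","walnut1"]:
        print(t,[(np.round(d["point"],3).tolist(),round(d["p"],2)) for d in pinpoint(c,t)[:2]])
cv2.imwrite("pics/a.png",cv2.cvtColor(ims[0],cv2.COLOR_RGB2BGR));cv2.imwrite("pics/b.png",cv2.cvtColor(ims[1],cv2.COLOR_RGB2BGR))
E
```

```text
pics
{'clock': 0.0, 'joints': [-1.356, 0.435, 0.025, 1.574, -0.012, 1.134, -0.075], 'dq': [0.0, -0.0, -0.0, -0.0, 0.001, 0.001, 0.002], 'joint_efforts': [-0.001, -66.786, 0.985, -31.446, -0.06, 0.043, 0.0], 'position': [0.195, 0.593, 0.404], 'ee_rot': [-0.973, 1.344, 0.971], 'force': [1.192, 0.29, 0.279], 'ft_torque': [0.034, 0.017, -0.023], 'width': 0.999}
top [0.562 0.063 0.773] [-2.192, 2.184, -0.161] [[385.93649434073916, 0.0, 272.58263646375167], [0.0, 385.93649434073916, 207.66116794763698], [0.0, 0.0, 1.0]]
chest [([0.559, 0.034, 0.001], 0.9)]
chute [([0.545, -0.031, 0.093], 0.83), ([0.479, 0.014, 0.1], 0.68)]
pocket [([0.559, 0.001, 0.014], 0.73)]
crank_peg [([0.64, 0.032, 0.15], 0.63)]
drawer_handle [([0.501, -0.199, 0.063], 0.6)]
drawer_floor [([0.555, 0.001, 0.017], 0.71)]
jam [([0.727, -0.082, 0.001], 0.71)]
pickles [([0.69, -0.209, -0.004], 0.76), ([0.502, 0.185, 0.091], 0.49)]
tin [([0.558, 0.035, 0.001], 0.28)]
lid_tin [([0.505, 0.187, 0.09], 0.85)]
walnut1 [([0.484, 0.052, 0.104], 0.75), ([0.478, 0.016, 0.102], 0.56)]
side [ 0.111 -0.542  0.823] [-2.205, 0.83, -0.329] [[489.94436544250226, 0.0, 278.6234226445947], [0.0, 489.94436544250226, 211.97919573634533], [0.0, 0.0, 1.0]]
chest [([0.561, 0.032, 0.004], 0.65)]
chute [([0.543, -0.039, 0.087], 0.66), ([0.49, 0.053, 0.102], 0.36)]
pocket [([0.492, 0.032, 0.092], 0.59)]
crank_peg [([0.642, 0.03, 0.152], 0.74)]
drawer_handle [([0.508, -0.2, 0.061], 0.96), ([0.545, -0.033, 0.089], 0.41)]
drawer_floor [([0.551, 0.003, 0.016], 0.9)]
jam [([0.724, -0.084, -0.003], 0.66), ([0.551, 0.005, 0.018], 0.34)]
pickles [([0.69, -0.212, 0.003], 0.93), ([0.505, 0.179, 0.088], 0.52)]
tin [([0.605, 0.261, 0.002], 0.82)]
lid_tin [([0.504, 0.181, 0.089], 0.55)]
walnut1 [([0.485, 0.053, 0.106], 0.54), ([0.479, 0.012, 0.101], 0.45)]
```

View pics/a.png

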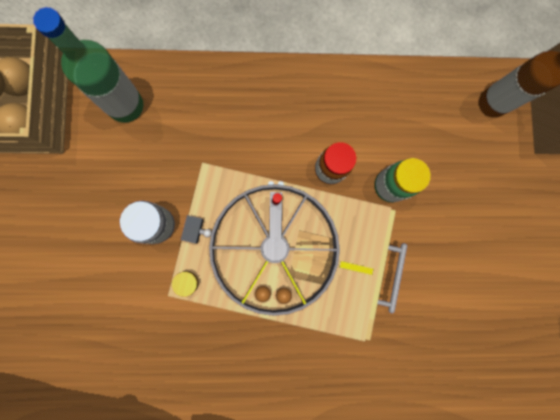

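View pics/b.png

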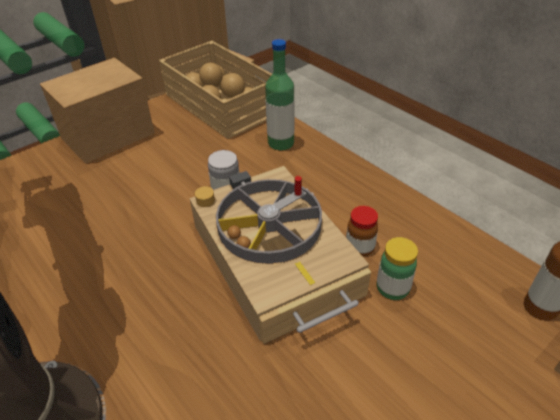

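The top view has world +x up and +y left. The crank peg is at pixel (277,198), the walnuts at (262,293) and (284,295), the handle at about (397,278), the lid tin at (185,284) and the can at (147,222). The networks agree with the picture, except for one "tin" hit from the top camera. The crank has to turn about 78° counter-clockwise.

```bash
cat > h.py <<'E'
from cell import arm,get_image,search_frame,pinpoint
import numpy as np
from scipy.spatial.transform import Rotation as Ro
def tool():
    s=arm.observe();return np.array(s["position"]),Ro.from_rotvec(s["ee_rot"]),s
def goto(grasp,jawdeg,reach=0.159):
    """tool shift (mm) and rotvec (deg) to put grasp point at grasp, tool down, jaw z along jawdeg (mod 180)"""
    p,R,s=tool();out=[]
    for k in(0,180):
        a=np.radians(jawdeg+k);x=np.array([0,0,-1.]);z=np.array([np.cos(a),np.sin(a),0])
        T=Ro.from_matrix(np.c_[x,np.cross(z,x),z]);t=np.array(grasp)-reach*x
        out.append((R.inv().apply(t-p)*1000,(R.inv()*T).as_rotvec(degrees=True)))
    o=min(out,key=lambda o:np.linalg.norm(o[1]))
    print("shift",np.round(o[0],1),"turn",np.round(o[1],1),"clk",s["clock"],"F",np.round(s["force"],1),"w",round(s["width"],2));return o
def fit(names=("crank_peg","drawer_handle","chest","lid_tin")):
    for n in names:
        for c in("top","side"):
            get_image(c);print(n,c,[(np.round(d["point"],4).tolist(),round(d["p"],2)) for d in pinpoint(c,n)[:1]])
E
python3 - <<'E'
from h import *
p,R,s=tool();print(np.round(R.as_matrix(),3))
fit()
goto([.641,.031,.152],89);goto([.641,.031,.152],-1)
E
```

```text
[[ 0.    -0.95   0.313]
 [ 0.     0.313  0.95 ]
 [-1.     0.     0.   ]]
crank_peg top [([0.6362, 0.0338, 0.15], 0.86)]
crank_peg side [([0.6446, 0.0326, 0.1496], 0.81)]
drawer_handle top []
drawer_handle side [([0.5087, -0.197, 0.0588], 0.96)]
chest top [([0.5575, 0.0354, 0.0001], 0.68)]
chest side [([0.559, 0.0317, 0.0018], 0.9)]
lid_tin top [([0.5039, 0.1856, 0.0889], 0.77)]
lid_tin side [([0.5051, 0.181, 0.0879], 0.78)]
shift [  93.7 -599.2 -395.3] turn [-17.2   0.    0. ] clk 2.0 F [ 0.2 -0.1  0.8] w 1.0
shift [  93.7 -599.2 -395.3] turn [72.8  0.  -0. ] clk 2.0 F [ 0.2 -0.1  0.8] w 1.0
```

Request:
{"method": "arm_command", "body": {
  "motion": [
    [60,0,-40,-26.3,0,0,0],
    [60,0,-40,-26.3,0,0,0],
    [60,0,-40,-26.3,0,0,0],
    [60,0,-40,-26.3,0,0,0],
    [60,0,-40,-26.3,0,0,0]
  ],
  "newtons": 15
}}

```text
clock: 2.62
position: [0.345, 0.405, 0.4049]
ee_rot: [-0.972, 1.342, 0.972]
force: [0.4, 0.4, 1.2]
width: 0.658
```

Request:
{"method": "arm_command", "body": {
  "motion": [
    [60,0,-40,-26.3,0,0,0],
    [60,0,-40,-26.3,0,0,0],
    [60,0,-40,-26.3,0,0,0],
    [60,0,-40,-26.3,0,0,0],
    [60,0,-40,-26.3,0,0,0]
  ]
}}

```text
clock: 3.25
position: [0.4939, 0.2176, 0.405]
ee_rot: [-0.972, 1.342, 0.972]
force: [0.5, -0.4, 0.5]
width: 0.655
```

Run:
```python
from h import *
import cv2
i=get_image("side")
for c in("top","side"):
    i=get_image(c);d=i["range_z"];v,u=np.indices(d.shape);P=np.stack([(u-i["K"][0,2])/i["K"][0,0]*d,(v-i["K"][1,2])/i["K"][1,1]*d,d],-1)
    Rm=np.array(i["rotation"]);Rm=Ro.from_rotvec(Rm).as_matrix() if Rm.size==3 else Rm
    W=P@Rm.T+i["origin"]
    m=(d>0)&(abs(W[...,2]-.09)<.012)&(np.hypot(W[...,0]-.56,W[...,1]-.033)<.25)
    # keep plane points belonging to the largest blob
    n,l,st,_=cv2.connectedComponentsWithStats(m.astype(np.uint8));q=W[l==1+st[1:,4].argmax()][:,:2].astype(np.float32)
    print(c,len(q),cv2.minAreaRect(q*1000))
goto([.641,.032,.152],89)
```

```text
top 10372 ((556.7616577148438, 11.972274780273438), (362.89593505859375, 240.58200073242188), 77.00779724121094)
side 7844 ((557.0474853515625, 14.139404296875), (366.5498046875, 241.90074157714844), 76.95164489746094)
shift [  94.1 -197.3 -128.2] turn [-17.5  -0.    0.1] clk 3.4 F [-0.4  0.8 -0.7] w 0.66
```

Request:
{"method": "arm_command", "body": {
  "motion": [
    [60,0,-40,-26,-5,0,0],
    [60,0,-39.4,-29,-5,0,0],
    [60,0,-37,-32,-5,0,0],
    [60,0,-34,-35,-3,0,0],
    [60,14,0,0,0,0,0]
  ]
}}

```text
clock: 4.03
position: [0.6205, 0.0678, 0.3912]
ee_rot: [-1.206, 1.212, 1.201]
force: [-0.8, 0.0, -0.4]
width: 0.653
```

Run:
```python
from h import *
import cv2
p,R,s=tool();w=get_image("wrist");cv2.imwrite("pics/c.png",cv2.cvtColor(w["frame"],cv2.COLOR_RGB2BGR))
print([(np.round(d["point"],4),d["p"]) for d in pinpoint("wrist","crank_peg")[:2]])
goto([.6405,.0325,.152],90)
```

```text
[(array([0.6419, 0.0334, 0.1531]), 0.77)]
shift [ 77.8 -22.9 -39.1] turn [-0.2  0.  -0.2] clk 4.125 F [-0.6  0.7 -0.1] w 0.65
```

View pics/c.png

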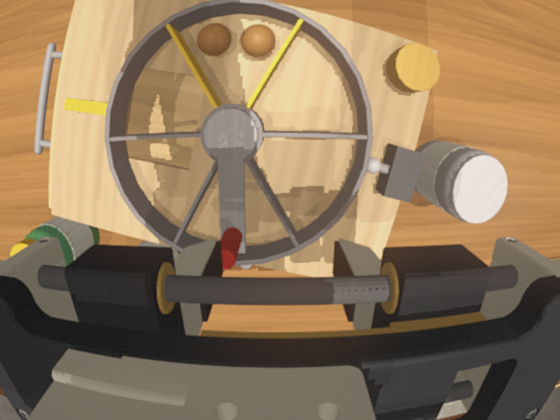

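The wrist view shows the peg at (230,248), left of centre between the fingers. It also shows the crank arm, the walnuts at (213,40) and (257,40), and the detent ball and housing on the right.

Request:
{"method": "arm_command", "body": {
  "motion": [
    [60,10,-12,-20,0,0,0],
    [60,10,-11,-19,0,0,0],
    [50,10,0,0,0,0,0],
    [50,0,0,0,0,0,0]
  ]
}}

```text
clock: 4.62
position: [0.641, 0.0326, 0.3596]
ee_rot: [-1.205, 1.212, 1.209]
force: [0.1, 0.2, 1.1]
width: 0.548
```

Run:
```python
from h import *
goto([.641,.033,.152],90)
w=get_image("wrist");print([(np.round(d["point"],4),d["p"]) for d in pinpoint("wrist","crank_peg")[:2]])
goto([.641,.033,.152],90)
```

```text
shift [48.6 -0.2  0.4] turn [-0.2  0.  -0.1] clk 4.625 F [0.1 0.2 1.1] w 0.55
[(array([0.6433, 0.0349, 0.1547]), 0.78)]
shift [49.8  0.3  0.3] turn [-0.1  0.  -0. ] clk 4.725 F [-0.5  0.7 -0.5] w 0.55
```

Request:
{"method": "arm_command", "body": {
  "motion": [
    [50,16,0,0,0,0,0],
    [50,16,0,0,0,0,0],
    [50,15,0,0,0,0,0],
    [20,0,0,0,0,0,0],
    [20,0,0,0,0,0,0]
  ],
  "newtons": 10
}}

```text
clock: 5.35
position: [0.6417, 0.0314, 0.3138]
ee_rot: [-1.206, 1.211, 1.206]
force: [-0.1, -0.3, 1.0]
width: 0.378
```

Request:
{"method": "arm_command", "body": {
  "motion": [
    [18,0,0,0,0,0,0],
    [18,0,0,0,0,0,0]
  ]
}}

```text
clock: 5.6
position: [0.6417, 0.0315, 0.3143]
ee_rot: [-1.207, 1.21, 1.206]
force: [0.1, 0.2, -0.4]
width: 0.206
```

Run:
```python
from h import *
import cv2
goto([.641,.033,.152],90)
w=get_image("wrist");cv2.imwrite("pics/d.png",cv2.cvtColor(w["frame"],cv2.COLOR_RGB2BGR))
```

```text
shift [3.3 0.7 1.5] turn [-0.2  0.   0.1] clk 5.6 F [ 0.1  0.2 -0.4] w 0.21
```

View pics/d.png

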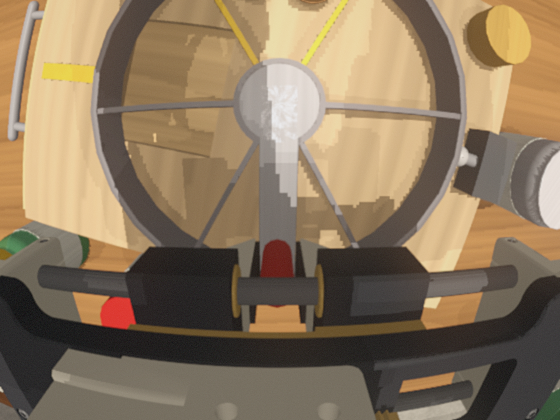

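The peg sits between the pads at (277,258), with the crank arm pointing straight to the hub. Next I follow the arc.

Request:
{"method": "arm_command", "body": {
  "motion": [
    [18,0,0.3,7,-5,0,0],
    [18,0,0.3,7,-5,0,0],
    [18,0,0.3,7,-5,0,0],
    [18,0,0.3,7,-5,0,0],
    [18,0,0.3,7,-5,0,0]
  ]
}}

```text
clock: 6.28
position: [0.6344, 0.0655, 0.314]
ee_rot: [-1.523, 0.97, 1.521]
force: [1.0, -0.4, -0.7]
width: 0.197
```

Request:
{"method": "arm_command", "body": {
  "motion": [
    [18,0,0.3,7,-5,0,0],
    [18,0,0.3,7,-5,0,0],
    [18,0,0.3,7,-5,0,0],
    [18,0,0.3,7,-5,0,0],
    [18,0,0.3,7,-5,0,0]
  ]
}}

```text
clock: 6.9
position: [0.6133, 0.0932, 0.3141]
ee_rot: [-1.817, 0.662, 1.815]
force: [1.7, 0.0, -0.6]
width: 0.199
```

Request:
{"method": "arm_command", "body": {
  "motion": [
    [18,0,0.3,7,-5,0,0],
    [18,0,0.3,7,-5,0,0],
    [18,0,0.3,7,-5,0,0],
    [18,0,0,0,0,0,0]
  ]
}}

```text
clock: 7.4
position: [0.5953, 0.1047, 0.314]
ee_rot: [-1.978, 0.442, 1.977]
force: [-0.0, 0.1, -0.2]
width: 0.198
```

Run:
```python
from h import *
import cv2
p,R,s=tool();print(p,R.as_matrix().round(3).tolist())
C=np.array([.5605,.033]);q=(p+R.apply([.159,0,0]))[:2];v=q-C;print("grasp",q,"r",np.hypot(*v),"ang",np.degrees(np.arctan2(v[1],v[0])))
a=np.radians(77);goto([*(C+.0805*np.array([np.cos(a),np.sin(a)])),.155],167)
w=get_image("top");cv2.imwrite("pics/e.png",cv2.cvtColor(w["frame"],cv2.COLOR_RGB2BGR))
for n in("walnut1","crank_peg"):
  for c in("side","wrist"):
    get_image(c);print(n,c,[(np.round(d["point"],4),round(d["p"],2)) for d in pinpoint(c,n)[:2]])
```

```text
[0.59533459 0.10466345 0.31402535] [[0.0, -0.426, -0.905], [0.0, -0.905, 0.426], [-1.0, -0.0, -0.0]]
grasp [0.59536577 0.10471522] r 0.07974142863411385 ang 64.07238147217599
shift [ 0.  1. 18.] turn [-12.2  -0.    0. ] clk 7.4 F [-0.   0.1 -0.2] w 0.2
walnut1 side [(array([ 0.5011, -0.0368,  0.1055]), 0.41)]
walnut1 wrist [(array([ 0.563 , -0.0583,  0.0299]), 0.76)]
crank_peg side [(array([0.5956, 0.1076, 0.1497]), 0.89)]
crank_peg wrist [(array([0.5935, 0.1091, 0.1526]), 0.75)]
```

View pics/e.png

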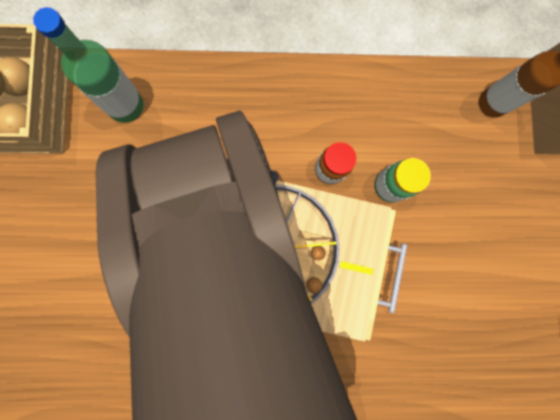

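Request:
{"method": "arm_command", "body": {
  "motion": [
    [18,0,0.2,5.6,-4,0,0],
    [18,0,0.2,4.2,-3,0,0],
    [18,0,0.2,4.2,-3,0,0],
    [18,0,0,0,0,0,0]
  ]
}}

```text
clock: 8.35
position: [0.5825, 0.109, 0.3137]
ee_rot: [-2.08, 0.278, 2.079]
force: [0.8, -0.6, 0.7]
width: 0.198
```

Request:
{"method": "arm_command", "body": {
  "motion": [
    [18,0,0.1,2.1,-1.5,0,0],
    [18,0,0,2.1,-1.5,0,0],
    [18,0,0,0,0,0,0]
  ]
}}

```text
clock: 8.72
position: [0.5783, 0.1101, 0.3138]
ee_rot: [-2.11, 0.225, 2.109]
force: [2.2, 0.4, -1.0]
width: 0.195
```

```bash
cat > chk.py <<'E'
from h import *
import cv2
p,R,s=tool();C=np.array([.5605,.033]);q=(p+R.apply([.159,0,0]))[:2];v=q-C;print("grasp",q,"r",np.hypot(*v),"ang",np.degrees(np.arctan2(v[1],v[0])),"F",np.round(R.inv().apply(s["force"]),1),s["clock"],s["width"])
for n in("walnut1","crank_peg"):
  for c in("side","wrist"):
    get_image(c)
    for d in pinpoint(c,n)[:3]:
      u=np.array(d["point"])[:2]-C;print(n,c,np.round(d["point"],4),round(d["p"],2),"ang",np.degrees(np.arctan2(u[1],u[0])).round(1))
E
python3 chk.py
```

```text
grasp [0.57836721 0.11008015] r 0.07912387224241443 ang 76.9493037742959 F [ 1.  -0.8 -2.1] 8.725 0.19479296556173178
walnut1 side [0.5513 0.0061 0.0121] 0.7 ang -108.9
walnut1 wrist [ 0.5738 -0.0624  0.0252] 0.95 ang -82.1
walnut1 wrist [ 0.549  -0.0524  0.0313] 0.89 ang -97.7
crank_peg wrist [0.5813 0.1116 0.1511] 0.84 ang 75.2
```

Both walnuts are in the drawer (z about 0.03). I nudge slightly further to take up the pad slack, then open and check the stop.

Request:
{"method": "arm_command", "body": {
  "motion": [
    [18,0,0,1.2,-0.8,0,0],
    [18,0,0,0,0,0,0]
  ]
}}

```text
clock: 9.38
position: [0.5778, 0.11, 0.3138]
ee_rot: [-2.119, 0.211, 2.114]
force: [6.1, -1.3, -4.3]
width: 0.194
```

```bash
python3 chk.py
```

```text
grasp [0.57816532 0.1100273 ] r 0.0790270101647263 ang 77.08323958233005 F [ 4.4  0.1 -6.2] 9.375 0.19357365916952826
walnut1 wrist [ 0.5742 -0.0636  0.0267] 0.89 ang -81.9
walnut1 wrist [ 0.5469 -0.055   0.0351] 0.69 ang -98.8
crank_peg side [0.5823 0.1104 0.1496] 0.56 ang 74.3
crank_peg wrist [0.5817 0.1124 0.1526] 0.61 ang 75.1
```

Request:
{"method": "arm_command", "body": {
  "motion": [
    [30,0,0,0,0,0,0],
    [44,0,0,0,0,0,0],
    [44,0,0,0,0,0,0]
  ]
}}

```text
clock: 10.15
position: [0.5768, 0.1106, 0.3137]
ee_rot: [-2.116, 0.211, 2.118]
force: [-0.1, -0.4, -0.4]
width: 0.456
```

```bash
python3 chk.py
python3 - <<'E'
from h import *
import cv2
w=get_image("wrist");cv2.imwrite("pics/f.png",cv2.cvtColor(w["frame"],cv2.COLOR_RGB2BGR))
E
```

```text
grasp [0.57665841 0.11064487] r 0.07930838030144297 ang 78.24416352112378 F [0.4 0.4 0.1] 10.15 0.45611966584124736
walnut1 wrist [ 0.5444 -0.052   0.0321] 0.87 ang -100.7
walnut1 wrist [ 0.5704 -0.0607  0.0259] 0.64 ang -84.0
walnut1 wrist [0.5795 0.1143 0.1512] 0.43 ang 76.8
crank_peg side [0.5824 0.1102 0.1528] 0.69 ang 74.2
crank_peg wrist [0.5823 0.1121 0.149 ] 0.78 ang 74.6
```

View pics/f.png

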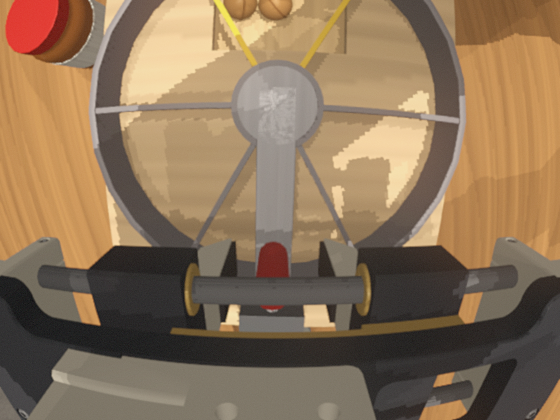

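The wrist view shows the peg at (272,270), clear of both pads. The yellow dividers sit nearly symmetric over the chute hole, and both walnuts are down in it at (240,8) and (275,8). I lift clear and measure the stop angle properly.

Request:
{"method": "arm_command", "body": {
  "motion": [
    [44,-35,0,0,0,0,0],
    [44,-35,0,0,0,0,0],
    [30,0,50,0,0,0,0],
    [30,0,50,0,0,0,0],
    [30,0,50,0,0,0,0]
  ]
}}

```text
clock: 11.22
position: [0.5496, -0.0267, 0.3831]
ee_rot: [-2.115, 0.215, 2.118]
force: [0.4, 0.3, -0.3]
width: 0.33
```

Request:
{"method": "arm_command", "body": {
  "motion": [
    [30,0,50,0,0,0,0],
    [30,0,50,0,0,0,0],
    [30,0,50,0,0,0,0],
    [30,0,10,0,0,0,0],
    [30,0,0,0,0,0,0]
  ]
}}

```text
clock: 11.85
position: [0.5235, -0.1613, 0.3813]
ee_rot: [-2.109, 0.213, 2.123]
force: [0.8, -0.3, -0.2]
width: 0.328
```

```bash
cat > ang.py <<'E'
from h import *
import cv2
def W(c):
    i=get_image(c);d=i["range_z"];v,u=np.indices(d.shape);P=np.stack([(u-i["K"][0,2])/i["K"][0,0]*d,(v-i["K"][1,2])/i["K"][1,1]*d,d],-1)
    return P@Ro.from_rotvec(i["rotation"]).as_matrix().T+i["origin"],i["frame"].astype(int),d>0
for c in("top","side"):
    w,f,ok=W(c);r=np.hypot(w[...,0]-.56,w[...,1]-.033)
    g=ok&(abs(w[...,2]-.122)<.008)&(r>.098)&(r<.118);q=w[g][:,:2]
    A=np.c_[2*q,np.ones(len(q))];s=np.linalg.lstsq(A,(q**2).sum(1),rcond=None)[0];C=s[:2]
    red=ok&(f[...,0]>110)&(f[...,1]<60)&(r<.13)&(w[...,2]>.12);pk=w[red].mean(0) if red.any() else np.full(3,np.nan)
    v=pk[:2]-C;print(c,"C",C.round(4),"R",np.sqrt(s[2]+C@C).round(4),len(q),"peg",pk.round(4),red.sum(),"r",np.hypot(*v).round(4),"ang",np.degrees(np.arctan2(v[1],v[0])).round(1))
    for n in("crank_peg","drawer_handle","pocket"):print(n,[(np.round(d["point"],4),round(d["p"],2)) for d in pinpoint(c,n)[:1]])
    cv2.imwrite(f"pics/g_{c}.png",cv2.cvtColor(f.astype(np.uint8),cv2.COLOR_RGB2BGR))
a,b=(cv2.imread(f"pics/g_{c}.png") for c in("top","side"))
cv2.imwrite("pics/g.png",np.hstack([cv2.resize(a[130:360,140:430],(400,317)),cv2.resize(b[150:350,150:400],(400,317))]))
goto([.5055,-.199,.060],77)
E
python3 ang.py
```

```text
top C [0.5616 0.0328] R 0.1064 1536 peg [0.5785 0.1033 0.1695] 8 r 0.0725 ang 76.5
crank_peg [(array([0.5777, 0.1136, 0.1536]), 0.79)]
drawer_handle [(array([ 0.504 , -0.1996,  0.0583]), 0.68)]
pocket []
side C [0.5604 0.0325] R 0.1068 969 peg [0.5767 0.108  0.1719] 27 r 0.0772 ang 77.8
crank_peg [(array([0.5832, 0.1128, 0.1539]), 0.8)]
drawer_handle [(array([ 0.5056, -0.1957,  0.0593]), 0.67)]
pocket [(array([ 0.5451, -0.0349,  0.0922]), 0.92)]
shift [163.   42.4   9.4] turn [-88.2   0.4   0.2] clk 12.25 F [-0.  -0.3 -0.1] w 0.33
```

View pics/g.png

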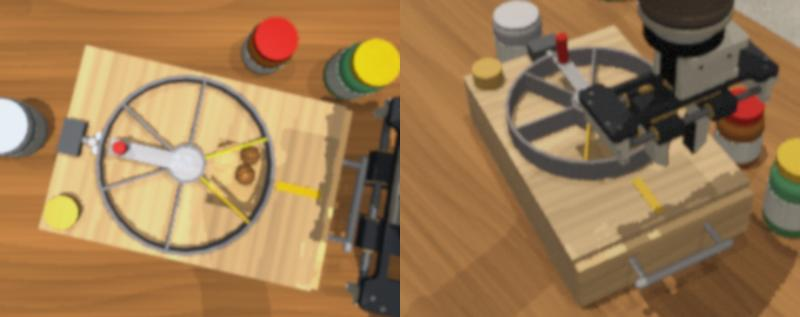

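The peg is at 76.5° and 77.8° in the two cameras, against a chest axis of 77.0°, so the wheel is in its stop. The crank points at the detent housing at (72,138), and the walnuts show inside the chute at (250,157) and (244,174). Next I turn the jaws for the handle.

Request:
{"method": "arm_command", "body": {
  "motion": [
    [36,10,5,0,10,0,0],
    [36,10,5,-1,10,0,0],
    [36,10,5,-2,10,0,0],
    [36,10,5,-3,10,0,0],
    [36,0,5,-3,10,0,0]
  ]
}}

```text
clock: 12.88
position: [0.5174, -0.1865, 0.341]
ee_rot: [-1.559, 0.937, 1.571]
force: [-0.7, -1.0, -0.3]
width: 0.392
```

Request:
{"method": "arm_command", "body": {
  "motion": [
    [36,0,0,0,10,0,0],
    [36,0,0,0,10,0,0],
    [36,0,0,0,10,0,0],
    [36,0,0,0,10,0,0],
    [36,0,0,0,2,0,0]
  ]
}}

```text
clock: 13.5
position: [0.5178, -0.1862, 0.3418]
ee_rot: [-1.035, 1.316, 1.04]
force: [-0.1, 0.1, -1.2]
width: 0.392
```

Run:
```python
from h import *
import cv2
goto([.5055,-.199,.060],77)
p,R,s=tool();print("z axis",R.as_matrix()[:,2].round(3),s["joints"])
w=get_image("wrist");cv2.imwrite("pics/i.png",cv2.cvtColor(w["frame"],cv2.COLOR_RGB2BGR))
print([(np.round(d["point"],4),d["p"]) for d in pinpoint("wrist","drawer_handle")[:2]])
i=get_image("side");d=i["range_z"];v,u=np.indices(d.shape);P=np.stack([(u-i["K"][0,2])/i["K"][0,0]*d,(v-i["K"][1,2])/i["K"][1,1]*d,d],-1)
W=P@Ro.from_rotvec(i["rotation"]).as_matrix().T+i["origin"]
q=W[...,:2]-[.5605,.0327];e=np.array([.225,.974]);cx=q@e;cy=q@np.array([-.974,.225])
m=(abs(W[...,2]-.063)<.006)&(abs(cy)<.045)&(cx<-.18)&(cx>-.30);h,b=np.histogram(cx[m],bins=np.arange(-.3,-.17,.004));print([(round(x,3),int(n)) for x,n in zip(b,h) if n])
```

```text
shift [122.9   8.3 -15. ] turn [-0.3 -0.1 -0.3] clk 13.5 F [-0.1  0.1 -1.2] w 0.39
z axis [ 0.23   0.973 -0.002] [ 0.62685177  0.4325558  -0.51468186  1.80143497  0.25359764  0.97928531
  1.34602944]
[(array([ 0.505 , -0.2013,  0.0578]), 0.8), (array([ 0.5455, -0.0385,  0.0877]), 0.57)]
[(np.float64(-0.244), 53), (np.float64(-0.24), 127), (np.float64(-0.236), 85), (np.float64(-0.232), 18), (np.float64(-0.204), 80), (np.float64(-0.2), 60)]
```

View pics/i.png

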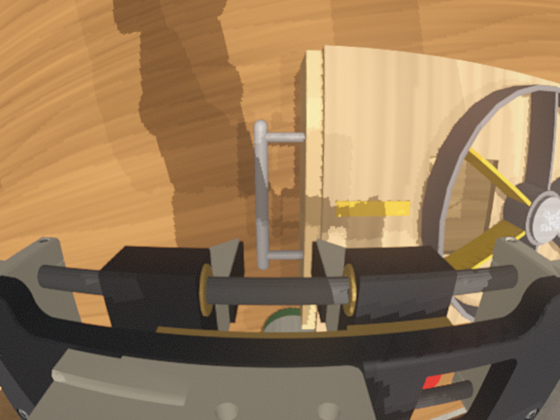

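The wrist view shows the bar at column 262 (rows 122–268) between the fingers, with the drawer front edge at about column 305. The bar is at chest x = -239 mm and the front at -202 mm, so I offset outward to centre the inner finger in the 31 mm gap.

Request:
{"method": "arm_command", "body": {
  "motion": [
    [36,0,8,-22,0,0,0],
    [36,30,0,0,0,0,0],
    [36,30,0,0,0,0,0],
    [36,8,0,0,0,0,0],
    [36,0,0,0,0,0,0]
  ],
  "newtons": 20
}}

```text
clock: 14.28
position: [0.5044, -0.2063, 0.2738]
ee_rot: [-1.034, 1.316, 1.041]
force: [-0.4, -0.9, 0.3]
width: 0.394
```

Run:
```python
from h import *
import cv2
goto([.5052,-.200,.060],77)
w=get_image("wrist");cv2.imwrite("pics/j.png",cv2.cvtColor(w["frame"],cv2.COLOR_RGB2BGR))
```

```text
shift [54.8  0.3  6.4] turn [-0.3 -0.1 -0.4] clk 14.275 F [-0.4 -0.9  0.3] w 0.39
```

View pics/j.png

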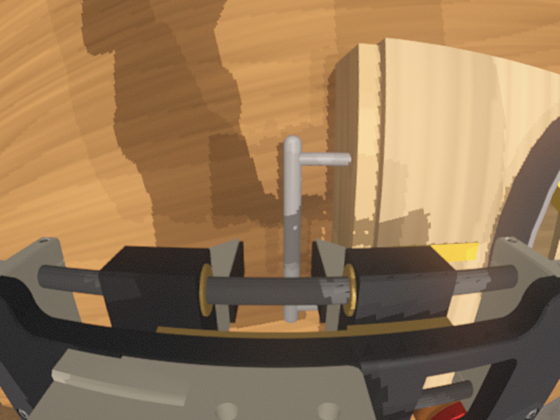

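The bar at column 293 is inside the jaws, and the right finger (columns 312–345) lines up with the gap. I descend slowly.

Request:
{"method": "arm_command", "body": {
  "motion": [
    [36,12,0,0,0,0,0],
    [36,12,0,0,0,0,0],
    [36,12,0,0,0,0,0],
    [36,0,0,0,0,0,0]
  ]
}}

```text
clock: 14.82
position: [0.5036, -0.2063, 0.2365]
ee_rot: [-1.033, 1.317, 1.042]
force: [-0.1, -0.3, -0.4]
width: 0.394
```

Request:
{"method": "arm_command", "body": {
  "motion": [
    [36,10,0,0,0,0,0],
    [36,9,0,0,0,0,0],
    [36,0,0,0,0,0,0]
  ]
}}

```text
clock: 15.2
position: [0.5036, -0.2064, 0.2179]
ee_rot: [-1.033, 1.317, 1.041]
force: [0.1, 0.7, -0.6]
width: 0.39
```

Request:
{"method": "arm_command", "body": {
  "motion": [
    [22,0,0,3,0,0,0],
    [14,0,0,3,0,0,0],
    [8,0,0,0,0,0,0],
    [8,0,0,0,0,0,0]
  ]
}}

```text
clock: 15.7
position: [0.5055, -0.2003, 0.219]
ee_rot: [-1.034, 1.315, 1.04]
force: [0.8, 1.1, 1.7]
width: 0.112
```

The bar is gripped at an opening of about 10–11 mm. Now I pull.

Request:
{"method": "arm_command", "body": {
  "motion": [
    [8,0,0,-8,0,0,0],
    [8,0,0,-15,0,0,0],
    [8,0,0,-15,0,0,0],
    [8,0,0,-15,0,0,0],
    [8,0,0,-15,0,0,0]
  ]
}}

```text
clock: 16.32
position: [0.4897, -0.2682, 0.219]
ee_rot: [-1.034, 1.315, 1.038]
force: [3.6, 0.2, 1.4]
width: 0.114
```

Request:
{"method": "arm_command", "body": {
  "motion": [
    [8,0,0,-15,0,0,0],
    [8,0,0,-15,0,0,0],
    [8,0,0,-15,0,0,0],
    [8,0,0,-10,0,0,0],
    [8,0,0,-5,0,0,0]
  ]
}}

```text
clock: 16.95
position: [0.4765, -0.3247, 0.219]
ee_rot: [-1.033, 1.313, 1.04]
force: [8.5, 14.8, 2.1]
width: 0.11
```

Request:
{"method": "arm_command", "body": {
  "motion": [
    [8,0,0,-2,0,0,0],
    [8,0,0,0,0,0,0]
  ]
}}

```text
clock: 17.2
position: [0.4766, -0.3248, 0.219]
ee_rot: [-1.034, 1.311, 1.043]
force: [7.0, 11.2, 2.3]
width: 0.112
```

The drawer moved 128 mm and the force rose to about 15 N, so it is at its stop. I release and lift.

Request:
{"method": "arm_command", "body": {
  "motion": [
    [20,0,0,0,0,0,0],
    [28,0,0,-2,0,0,0],
    [28,0,0,-1,0,0,0],
    [28,0,0,0,0,0,0]
  ]
}}

```text
clock: 17.7
position: [0.4741, -0.3306, 0.2188]
ee_rot: [-1.033, 1.317, 1.04]
force: [0.7, -0.7, 0.6]
width: 0.303
```

Request:
{"method": "arm_command", "body": {
  "motion": [
    [28,-15,0,0,0,0,0],
    [28,-30,0,0,0,0,0],
    [28,-35,0,0,0,0,0],
    [28,-40,0,0,0,0,0],
    [28,-40,0,0,0,0,0]
  ]
}}

```text
clock: 18.32
position: [0.4755, -0.3296, 0.3815]
ee_rot: [-1.035, 1.316, 1.039]
force: [0.5, -0.1, -0.4]
width: 0.307
```

Request:
{"method": "arm_command", "body": {
  "motion": [
    [28,0,0,-40,0,0,0],
    [28,0,0,-40,0,0,0],
    [28,0,0,-30,0,0,0],
    [28,0,0,0,0,0,0]
  ]
}}

```text
clock: 18.82
position: [0.4487, -0.4395, 0.3799]
ee_rot: [-1.032, 1.319, 1.036]
force: [-0.1, 0.7, -0.6]
width: 0.303
```

```bash
python3 ang.py
python3 - <<'E'
from h import *
for n in("walnut1","drawer_floor","jam","pickles","tin","lid_tin"):
  for c in("top","side"):
    get_image(c);print(n,c,[(np.round(d["point"],3).tolist(),round(d["p"],2)) for d in pinpoint(c,n)[:2]])
E
```

```text
top C [0.5616 0.0327] R 0.1064 1534 peg [0.5795 0.1058 0.1719] 22 r 0.0753 ang 76.2
crank_peg [(array([0.5817, 0.1115, 0.1521]), 0.96)]
drawer_handle [(array([ 0.4722, -0.3247,  0.0608]), 0.66)]
pocket []
side C [0.5596 0.032 ] R 0.1062 957 peg [0.577  0.1062 0.1398] 22 r 0.0762 ang 76.8
crank_peg []
drawer_handle [(array([ 0.4807, -0.3243,  0.0619]), 0.93)]
pocket [(array([ 0.5453, -0.032 ,  0.0915]), 0.95)]
shift [1.600e+02 1.000e-01 2.437e+02] turn [-0.3 -0.1 -0.3] clk 19.225 F [ 0.6 -0.2 -0.3] w 0.3
walnut1 top [([0.518, -0.178, 0.028], 0.66), ([0.542, -0.184, 0.027], 0.47)]
walnut1 side [([0.541, -0.186, 0.026], 0.73), ([0.52, -0.176, 0.031], 0.62)]
drawer_floor top []
drawer_floor side [([0.519, -0.123, 0.011], 0.8), ([0.689, -0.211, 0.0], 0.31)]
jam top [([0.728, -0.084, -0.001], 0.75)]
jam side [([0.726, -0.085, -0.003], 0.82), ([0.52, -0.178, 0.031], 0.47)]
pickles top [([0.694, -0.209, -0.0], 0.8)]
pickles side [([0.688, -0.215, -0.0], 0.64)]
tin top [([0.611, 0.26, 0.001], 0.55)]
tin side []
lid_tin top [([0.5, 0.184, 0.09], 0.76)]
lid_tin side [([0.505, 0.182, 0.086], 0.74)]
```

View pics/g_top.png

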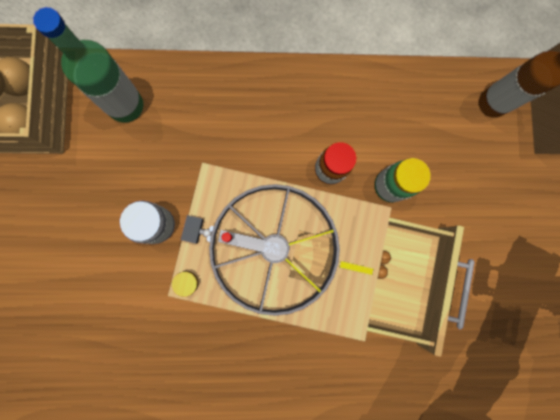

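The top view shows the drawer out, both walnuts in it at (385,257) and (382,272), the crank at (227,237) pointing at the detent housing, and the jars and tins where they were.

```bash
python3 -c "
from cell import arm
print(arm.sign_off())"
```

```text
the job is handed in; nothing more can be done
None
```

I turned the wheel about 77° by its peg into the click stop with the drawer shut, and both walnuts dropped in. I then pulled the drawer out by its handle to its stop, let go and moved the arm clear. The job was handed in at about 20 s on the robot's clock, out of the 64 s allowed; the sign-off gives no verdict.

What the last checks showed:
- **Wheel:** the crank reads 76.2° and 76.8° in the two cameras, against a chest axis of 77.0°. Reading the red peg's pixels against a circle fitted to the rim gave these. The network's peg point disagreed by about 3° while the gripper was on the peg, which is within its 4 mm error, so I trusted the direct measurement.
- **Walnuts:** both lie in the drawer at a height of about 27–31 mm, against a limit of 60 mm.
- **Drawer:** the hand moved 128 mm while gripping the handle, and the pull rose to about 15 N there, so it was at its stop. The handle positions from the cameras agree.
- **Jars and tins:** those I could check are within about 5 mm of where they started. The can was found only by the top camera in the last check, 6 mm from its first side-camera position, and it looks unmoved in the picture.

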